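# Seat the cap bin on the pegs of the bottle-opener stand's pull-out tray

### The job

Pull the tray of the bottle-opener stand all the way out by its handle. Then put the oblong grey cap bin upright on the tray, fully home over the two pegs so that its foot lies flat on the tray; set it down rather than dropping it, and leave the tray out. Leave the other things on the shelf where they are.

Things in the scene. Friction and masses are not known exactly. Their poses are not given: they have to be found in the camera images.
- stand_front (a point): Middle of the roof's front edge of the bottle-opener stand, a fixed white box, 200 (x) x 180 (y) x 140 mm high, a small steel bottle opener on the rear of its roof (to 170 mm). Its -x is the front, where the tray comes out; z up. It stands roughly ahead of the robot, front towards it, turned by up to 0.15 rad.
- tray (a joint): How far the pull-out tray is drawn from the stand along the stand's -x: 0 m = shut, 0.17 m = all the way out at its stop. It may start ajar by up to 0.03. It slides with about 2.5 N friction plus slight damping and stays where it is left.
- tray_handle (a point): Centre of the tray's handle, 112 mm above the work surface, moving with it: level round steel bar, 12 mm thick, 110 mm long in y, its axis 50 mm in front of the tray's 170 mm wide front panel (top edge 130 mm above the work surface); 8 mm posts at y = +-45 mm, between them 44 mm free behind the bar. Axes as the stand's: pull along -x.
- seat (a point): On the tray's flat top (22 mm above the work surface), midway between its two steel pegs, moving with it; axes as the stand's. Pegs at x = +-36 mm: 12 mm thick, from 5 mm up tapering to 6 mm, 13 mm tall. Tray 140 mm wide, no side walls; its front panel's inner face is 75 mm towards -x. Fully out, this point is 95 mm in front of the stand's front.
- bin: Cap bin: loose oblong open grey plastic box, 110 mm long (x), 50 wide (y), 90 high, walls 3, 0.18-0.35 kg. Foot 16 mm thick with two 15 mm round holes from below, 16 deep, at x = +-36 mm. Origin: centre of its underside; z up. Symmetric, so may be seated either way round. Starts upright left or right of the stand's front; grip across the 50 mm width from above.
- bottle: Bystander: green glass bottle, 66 mm in diameter, 210 mm tall, standing to the right of the stand. Origin: centre of its underside.
- yogurt_cup: Bystander: white open plastic cup, 68 mm across the rim, 85 mm tall; left or right, across from the bin. Origin: centre of its underside.
- cap_box: Bystander: clear plastic open box 100 x 80 x 50 mm with two bottle caps in it, to the left of the stand. Origin: centre of its underside.
- steel_lid: Bystander: flat steel lid, 90 mm in diameter, 10 mm thick, lying to the right, flat on the surface. Origin: centre of its underside.
There are look-alikes about, which are no part of the job. Leave any blue or red look-alike of the bin alone.

How it is judged:
On the way:
1. the tray is drawn out to within 20 mm of its stop (value of joint tray above 0.15 m), for 0.2 s.
At the end, for the whole second after the job is handed in: Tray at least 145 mm out of 170; bin released, at rest and upright (0.06 rad) on the pegs, its underside centre within 5 mm sideways and 4 mm in height of the seat point, long axis within 0.1 rad of the peg line, either way round; bystanders within 30 mm of their starts (value of joint tray above 0.145 m and horizontal distance between bin and seat below 0.005 m and z of bin in the frame of seat between -0.004 and 0.004 m and angle between the x axis of bin and the x axis of seat, either way round below 0.1 rad and angle between bin's own z axis and vertical below 0.06 rad and linear speed of bin below 0.02 m/s and distance of each of bottle, yogurt_cup, cap_box, steel_lid from where it was at the start of the episode below 0.03 m); the robot touches nothing.
It fails at once if the bin falls freely (untouched by the fingers, faster than 0.6 m/s: a drop of about 20 mm or more) (linear speed of bin above 0.6 m/s and contact force between bin and the fingers below 0.05 N).
It fails at once if a bystander is pushed more than 30 mm or the bottle or cup is tipped (distance of any of bottle, yogurt_cup, cap_box, steel_lid from where it was at the start of the episode above 0.03 m or angle between any of bottle, yogurt_cup's own z axis and vertical above 0.5 rad).
It also fails if it takes over 58 s, if anything falls off the work surface, if the arm or the gripper's body presses on something with over 40 N, if the wrist force passes 120 N, or if a joint passes its speed limit or range.

### The arm

A 6-joint arm with a two-finger parallel gripper is mounted at the origin on the work surface. World frame = base frame: x ahead of the robot, y to its left, z up, the work surface at z = 0. Lengths are in m, angles in rad, forces in N, time in s.
With the tool pointing down it reaches from about 0.375 to 0.9 m from the base axis. Payload 3.1 kg.
Tool frame: the origin (TCP) lies at the very end of the fingers, on their centre line; the grasp point (between the pads) lies 19 mm behind it; z points along the fingers, y is the line along which they close (so a half turn about z gives the same grasp; the last joint's range is limited). The gripper opens to 85 mm and grips with 20 to 120 N. Pads are 22 mm wide; open, the fingers measure 114 mm over their backs; the gripper's body (76 mm by 85 mm) begins 54 mm behind the grasp point. The pads swing forward as they close: fully open they stand 13 mm farther back than shut.
Start: joints at [-1.393, 0.527, 1.433, -0, 1.181, -0.178], TCP at [0.218, -0.586, 0.231] pointing down, gripper open.
Joint ranges: [-3.08, 3.08], [-0.75, 2.2], [0.22, 2.44], [-1.43, 4.57], [0, 2.65], [-2.85, 2.85]. Speed limits (rad/s): [2.79, 2.79, 3.14, 3.14, 3.14, 3.14].

### API

Orientations are given as a unit quaternion [x, y, z, w].
In Python, from station import manip, vision gives the robot as it stands.
- The arm moves only by the tool drive_tool, never from a script. Its argument "deltas" is a list that holds one entry, the list of rows, each a list of 4 numbers: the shift along the tool's x, y, z in mm, then the turn about the tool's z in rad. A call has 1 to 5 rows; each row is the pose to reach, as a shift and turn from the pose commanded when the call began, along the tool's axes at that moment; what a row does not reach only later rows make up. A row lasts 1/12 s, in which the tool goes at most 41.7 mm and 7.16 degrees, less where a joint would pass 70% of its speed; a pose out of reach is approached as far as the arm can. A call with a gripper value outside its range is refused whole. "jaw" is the finger opening in mm, from 0 to 85.4, set as the call begins (left out, the last holds). The fingers move at their own pace and stop on an object; "force" is the grip in N (left out, the last holds). Time passes only in rows, so rows that repeat a pose let the fingers close. It gives the time, the measured TCP pose, the force, the opening and the grip force at its end, in the units of the state.
- manip.sense(): the state, without advancing time (a new reading comes with each control period).
- vision.snapshot(name): name is "scene" or "top" or "wrist"; returns the picture (384x512x3 uint8, red, green, blue); there is no depth.
- vision.camera_model(name): a dict with "camera_matrix" (3x3 intrinsics, pixels), "rvec" (rotation vector, rad) and "tvec" (3), from world to camera coordinates, as OpenCV has them. Camera axes: x right, y down, z forward; pixel columns grow to the right and rows downward; lengths in m; the calibration is good to about 2 mm. A picture is of the moment at which its call begins: read the wrist's pose just before it. camera_model takes no time and is no camera call; for the wrist camera it gives the pose at the moment of the call.
- manip.sign_off(): hands the job in; it is judged then, once.
The state is a dict: "t": time; "q": joint angles; "qd": joint speeds; "tau": joint torques, N m; "tcp_pos": TCP position; "tool_rot": TCP orientation; "force": force on the tool from outside, world axes, zero at the start; "ft_torque": the same for the moment, N m; "finger_gap": opening from 0.0 (shut) to 1.0 (fully open); "gripper_force": force on a finger pad.
Only numpy, scipy, OpenCV 4.12 (cv2) and the standard library are available. Lean on these libraries where they do the work, as an engineer would, in place of code of your own. Each camera call takes 0.05 s, during which the arm holds its last target. There are 200 camera calls.

## Working session

There is one attempt and no reset: what is moved stays moved. The work goes in short steps, Python scripts to look and compute and a tool call to move; the robot and the scene stay as the last step left them, time stands still between calls to the robot, and variables do not carry over. Pictures are saved under pics/ and viewed, at most 10 in all, crops included, and the job is handed in when it is done.

Besides the shell and the picture viewer there is one more tool, called after "Emit:" as name(argument=value, ...), one argument or row to a line, values as JSON. drive_tool: Moves the arm, as the interface text tells. Its arguments: {"type":"object","properties":{"deltas":{"type":"array"},"jaw":{"type":"number"},"force":{"type":"number"}},"required":["deltas"]}

```bash
mkdir -p pics; ls; cat > h.py <<'E'
import numpy as np, cv2, json
from station import manip, vision
def snap(name, fn):
    im=vision.snapshot(name); cv2.imwrite(fn, cv2.cvtColor(im,cv2.COLOR_RGB2BGR)); return im
def ray(m,uv):
    K=np.array(m["camera_matrix"]);R=cv2.Rodrigues(np.array(m["rvec"],float))[0];t=np.array(m["tvec"],float).ravel()
    d=R.T@np.linalg.inv(K)@np.array([uv[0],uv[1],1.]);return -R.T@t,d
def atz(m,uv,z):
    c,d=ray(m,uv);return c+d*(z-c[2])/d[2]
def proj(m,P):
    return cv2.projectPoints(np.array(P,float).reshape(-1,3),np.array(m["rvec"],float),np.array(m["tvec"],float),np.array(m["camera_matrix"]),None)[0].reshape(-1,2)
E
python3 - <<'E'
from h import *
print(manip.sense())
a=snap("scene","pics/scene0.png");b=snap("top","pics/top0.png")
cv2.imwrite("pics/t0.png",cv2.resize(cv2.imread("pics/top0.png"),(800,600),interpolation=cv2.INTER_CUBIC))
cv2.imwrite("pics/s0.png",cv2.resize(cv2.imread("pics/scene0.png"),(800,600),interpolation=cv2.INTER_CUBIC))
for n in("top","scene"):
    m=vision.camera_model(n);print(n,m,ray(m,(256,192)))
E
```

```text
pics
{'t': 0.0, 'q': array([-1.39249776e+00,  5.28486870e-01,  1.43390220e+00,  1.79752144e-05,
        1.18136895e+00, -1.78509804e-01]), 'qd': array([-0.00069643,  0.001377  ,  0.00161209,  0.00223107, -0.00221617,
        0.00082137]), 'tau': array([ 2.73614978e-04, -4.42347765e+01, -1.78023773e+01, -3.12276616e-04,
        8.46066599e-03, -2.46187071e-07]), 'tcp_pos': array([ 0.21820252, -0.58491823,  0.23032091]), 'tool_rot': array([ 9.84128168e-01,  1.77455843e-01,  8.42532739e-06, -1.08268635e-03]), 'force': array([ 0.1832292 , -0.42359905, -0.21333867]), 'ft_torque': array([ 0.02192955, -0.04436073, -0.01104256]), 'gripper_force': 0.0, 'finger_gap': 0.9962262587136607}
top {'camera_matrix': array([[426.8596211 ,   0.        , 260.85187474],
       [  0.        , 426.8596211 , 188.5083612 ],
       [  0.        ,   0.        ,   1.        ]]), 'rvec': array([ 2.12990123, -2.16620878,  0.17522594]), 'tvec': array([-0.06595415,  0.54414764,  1.46772021])} (array([ 0.31578893, -0.05572454,  1.53356492]), array([ 0.1426264 , -0.00137055, -0.98987471]))
scene {'camera_matrix': array([[411.55846051,   0.        , 259.07301975],
       [  0.        , 411.55846051, 190.03757462],
       [  0.        ,   0.        ,   1.        ]]), 'rvec': array([ 2.28055118,  1.01142942, -0.37293229]), 'tvec': array([-0.29859194, -0.26176985,  1.61373768])} (array([ 1.11620866, -0.58788057,  1.08180615]), array([-0.47746224,  0.40904011, -0.77768534]))
```

View pics/t0.png

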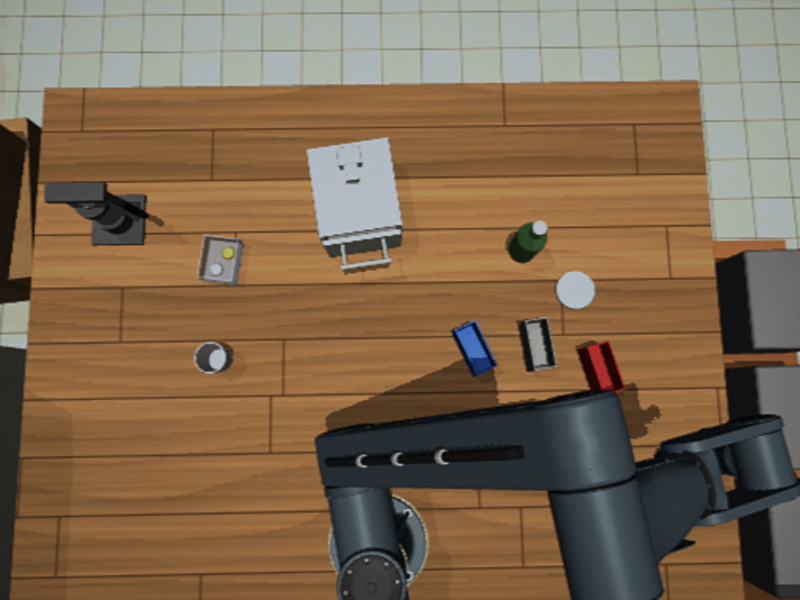

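View pics/s0.png

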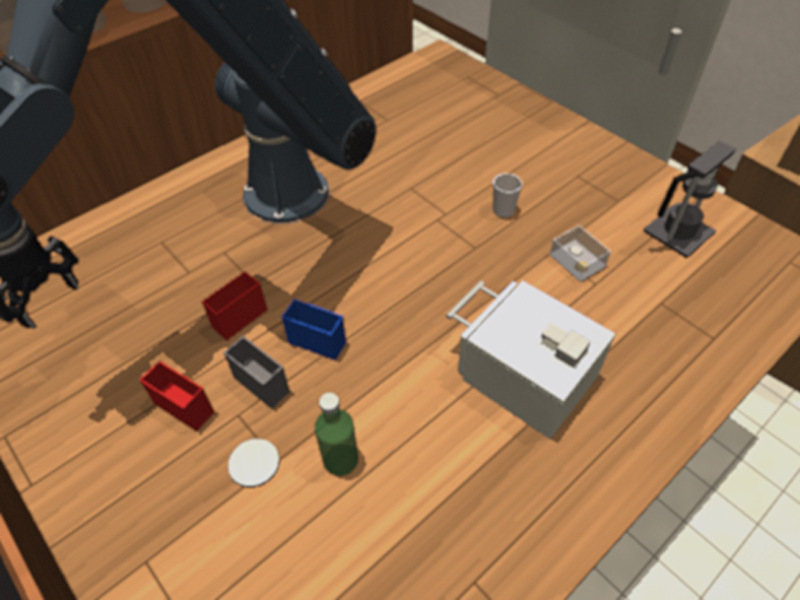

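The top view shows the stand at about (355,190) with its handle at (365,258). The bin candidates are blue (474,348), grey (537,345), red (601,366), and a second red visible in the scene view at (235,305). Only the grey one fits the description. I'll enlarge the crops to confirm that.

```bash
python3 - <<'E'
import cv2,numpy as np
im=cv2.imread("pics/top0.png")
# A: origin (195,130) 70x50 x8 =560x400 ; B: origin (285,195) 120x70
A=cv2.resize(im[135:180,195:275],None,fx=7,fy=7,interpolation=cv2.INTER_CUBIC) #560x315
B=cv2.resize(im[198:238,325:365],None,fx=7,fy=7,interpolation=cv2.INTER_CUBIC) #280x280
c=np.zeros((600,600,3),np.uint8);c[:315,:560]=A;c[320:600,:280]=B
s=cv2.imread("pics/scene0.png")
C=cv2.resize(s[210:265,140:190],None,fx=5,fy=5,interpolation=cv2.INTER_CUBIC);c[320:595,300:550]=C
cv2.imwrite("pics/c1.png",c)
E
```

```text
(no output)
```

View pics/c1.png

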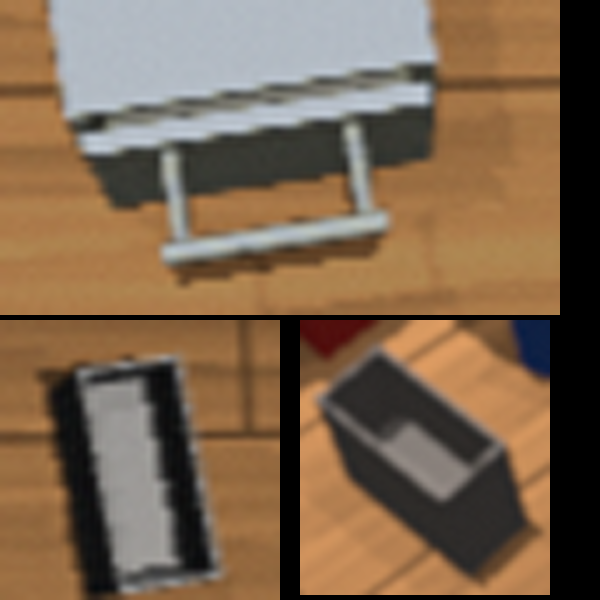

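The crop confirms the grey oblong open bin: its rim corners are at crop (78,372), (180,357), (217,576) and (115,590). The handle bar runs from (163,254) to (388,221), and the roof front edge from (66,121) to (437,65).

```bash
python3 - <<'E'
from h import *
m=vision.camera_model("top")
A=lambda x,y:(195+(x+.5)/7-.5,135+(y+.5)/7-.5)
B=lambda x,y:(325+(x+.5)/7-.5,198+(y-320+.5)/7-.5)
def seg(n,p,q,z):
    a,b=atz(m,p,z),atz(m,q,z);d=a-b;print(n,a.round(4),b.round(4),'mid',((a+b)/2).round(4),'len',np.linalg.norm(d).round(4),'yaw',np.arctan2(-d[0],d[1]).round(4))
seg('handle',A(163,254),A(388,221),.114)
seg('roof',A(66,121),A(437,65),.14)
seg('panel',A(86,150),A(432,103),.128)
r=[atz(m,B(*p),.09) for p in((78,372),(180,357),(217,576),(115,590))]
print(np.array(r).round(4),np.mean(r,0).round(4))
for i in range(4):
    d=r[i]-r[(i+1)%4];print(np.linalg.norm(d).round(4),np.arctan2(d[1],d[0]).round(4))
E
```

```text
handle [0.5946 0.0701 0.114 ] [ 0.6092 -0.0388  0.114 ] mid [0.6019 0.0157 0.114 ] len 0.1099 yaw 0.133
roof [0.6549 0.1139 0.14  ] [ 0.6797 -0.0636  0.14  ] mid [0.6673 0.0251 0.14  ] len 0.1793 yaw 0.1389
panel [0.6434 0.1057 0.128 ] [ 0.664 -0.061  0.128] mid [0.6537 0.0224 0.128 ] len 0.168 yaw 0.1233
[[ 0.4746 -0.3286  0.09  ]
 [ 0.4812 -0.3787  0.09  ]
 [ 0.3747 -0.3913  0.09  ]
 [ 0.3689 -0.3417  0.09  ]] [ 0.4248 -0.3601  0.09  ]
0.0505 1.7002
0.1072 0.1181
0.0499 -1.4532
0.1066 -3.0176
```

Emit:
drive_tool(
  deltas=[
    [[30,-22,-15,-0.12],[60,-45,-30,-0.24],[90,-68,-45,-0.36],[120,-90,-60,-0.48],[150,-113,-70,-0.6]],
  ],
  jaw=50,
)

```text
t: 0.52
tcp_pos: [0.3201, -0.4262, 0.3022]
tool_rot: [0.887, 0.463, 0.0, 0.0]
force: [1.3, -0.3, 0.8]
finger_gap: 0.583
gripper_force: 0.0
```

```bash
cat >> h.py <<'E'
from scipy.spatial.transform import Rotation as Rn
def todo(target,yaw,s=None):
    "delta in tool axes (mm) and turn (rad) to world TCP target, tool-x yaw"
    s=s or manip.sense();R=Rn.from_quat(s["tool_rot"]).as_matrix();p=np.array(s["tcp_pos"])
    y=np.arctan2(R[1,0],R[0,0]);d=R.T@(np.array(target)-p)*1000
    print('t',round(s['t'],2),'tcp',p.round(4),'yaw',y.round(4),'tilt',np.degrees(np.arccos(-R[2,2])).round(2),'F',np.round(s['force'],1),'gap',round(s['finger_gap']*85.4,1),'| delta',d.round(1),'turn',round((y-yaw+np.pi)%(2*np.pi)-np.pi,3))
E
python3 -c "
from h import *
todo([.602,.0157,.25],1.706)"
```

```text
t 0.52 tcp [ 0.3201 -0.4262  0.3022] yaw 0.9621 tilt 0.05 F [ 1.3 -0.3  0.8] gap 49.8 | delta [523.7 -21.5  52. ] turn -0.744
```

Emit:
drive_tool(
  deltas=[
    [[40,-2,0,-0.12],[80,-3,0,-0.24],[120,-5,0,-0.36],[160,-6,0,-0.48],[200,-8,0,-0.6]],
  ],
)

```text
t: 0.93
tcp_pos: [0.4286, -0.2573, 0.3011]
tool_rot: [0.71, 0.704, 0.0, -0.0]
force: [0.3, -0.3, -0.6]
finger_gap: 0.586
gripper_force: 0.0
```

Emit:
drive_tool(
  deltas=[
    [[34,21,0,-0.1],[68,42,0,-0.144],[102,63,0,-0.144],[136,85,0,-0.144],[170,106,0,-0.144]],
  ],
)

```text
t: 1.35
tcp_pos: [0.537, -0.0887, 0.301]
tool_rot: [0.66, 0.752, -0.0, -0.0]
force: [1.2, -0.7, -0.3]
finger_gap: 0.583
gripper_force: 0.0
```

```bash
python3 -c "
from h import *
todo([.602,.0157,.25],1.706)"
```

```text
t 1.35 tcp [ 0.537  -0.0887  0.301 ] yaw 1.7009 tilt 0.03 F [ 1.2 -0.7 -0.3] gap 49.8 | delta [95.1 78.  51. ] turn -0.005
```

Emit:
drive_tool(
  deltas=[
    [[24,20,12,-0.005],[48,39,25,-0.005],[72,58,38,-0.005],[95,78,51,-0.005],[95,78,51,-0.005]],
  ],
  jaw=44,
)

```text
t: 1.77
tcp_pos: [0.602, 0.0183, 0.247]
tool_rot: [0.656, 0.755, -0.0, -0.002]
force: [0.8, -0.5, 0.5]
finger_gap: 0.514
gripper_force: 0.0
```

```bash
python3 - <<'E'
from h import *
todo([.602,.0157,.092],1.706)
m=vision.camera_model("wrist");im=snap("wrist","pics/w1.png")
print(proj(m,[[.602,.0157,.112],[.5946,.0701,.114],[.6092,-.0388,.114],[.6549,.1139,.14],[.6797,-.0636,.14]]).round(1))
E
```

```text
t 1.77 tcp [0.602  0.0183 0.247 ] yaw 1.7102 tilt 0.27 F [ 0.8 -0.5  0.5] gap 43.9 | delta [ -3.2   0.2 154.9] turn 0.004
[[255.3 183.6]
 [255.5 127.6]
 [254.9 235.2]
 [335.4  85.8]
 [322.  278.4]]
```

View pics/w1.png

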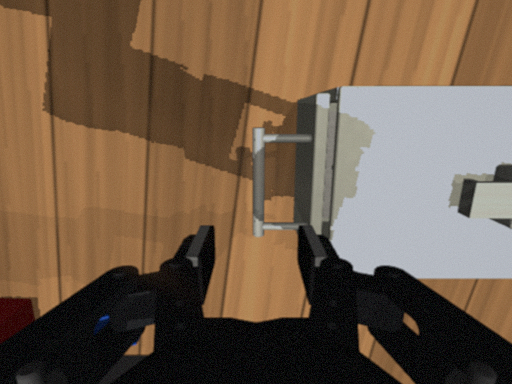

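The wrist view shows the bar from (259,128) to (259,235). I predicted column 255, so it lies about 3 mm further forward. It is centred between the fingers, so I'll descend and grip.

Emit:
drive_tool(
  deltas=[
    [[-3,2,35,0.004],[-3,2,70,0.004],[-3,2,105,0.004],[-3,2,135,0.004],[-3,2,155,0.004]],
  ],
)

```text
t: 2.23
tcp_pos: [0.6017, 0.0099, 0.0927]
tool_rot: [0.66, 0.752, -0.001, -0.002]
force: [0.3, 0.2, -0.4]
finger_gap: 0.512
gripper_force: 0.0
```

Emit:
drive_tool(
  deltas=[
    [[0,0,0,0],[0,0,0,0],[0,0,0,0],[0,0,0,0],[0,0,0,0]],
  ],
  jaw=0,
  force=40,
)

```text
t: 2.65
tcp_pos: [0.6048, 0.01, 0.0965]
tool_rot: [0.659, 0.752, 0.0, 0.001]
force: [0.5, -2.5, -4.4]
finger_gap: 0.123
gripper_force: 39.1
```

```bash
python3 - <<'E'
from h import *
s=manip.sense();p=s['tcp_pos']
todo([p[0]-.166*np.cos(.135),p[1]-.166*np.sin(.135),p[2]],1.706)
E
```

```text
t 2.65 tcp [0.6048 0.01   0.0965] yaw 1.7021 tilt 0.18 F [ 0.5 -2.5 -4.4] gap 10.5 | delta [  -0.6 -166.    -0.4] turn -0.004
```

Emit:
drive_tool(
  deltas=[
    [[0,-14,0,0],[0,-30,0,0],[0,-47,0,0],[0,-64,0,0],[0,-81,0,0]],
  ],
)

```text
t: 3.07
tcp_pos: [0.5264, -0.0011, 0.0965]
tool_rot: [0.659, 0.752, 0.002, 0.004]
force: [4.5, -3.0, -10.6]
finger_gap: 0.117
gripper_force: 40.0
```

Emit:
drive_tool(
  deltas=[
    [[0,-17,0,0],[0,-34,0,0],[0,-50,0,0],[0,-64,0,0],[0,-74,0,0]],
  ],
)

```text
t: 3.48
tcp_pos: [0.453, -0.0115, 0.0966]
tool_rot: [0.659, 0.752, 0.001, 0.004]
force: [4.8, -5.2, -10.6]
finger_gap: 0.123
gripper_force: 39.8
```

Emit:
drive_tool(
  deltas=[
    [[0,-4,0,0],[0,-8,0,0],[0,-11,0,0],[0,-11,0,0],[0,-11,0,0]],
  ],
)

```text
t: 3.9
tcp_pos: [0.4423, -0.013, 0.0965]
tool_rot: [0.659, 0.752, 0.001, 0.004]
force: [1.4, -8.7, -8.5]
finger_gap: 0.125
gripper_force: 40.1
```

```bash
python3 - <<'E'
from h import *
todo([.6048,.0100,.0965],1.706)
E
```

```text
t 3.9 tcp [ 0.4423 -0.013   0.0965] yaw 1.7032 tilt 0.44 F [ 1.4 -8.7 -8.5] gap 10.7 | delta [  1.3 164.2   1. ] turn -0.003
```

Emit:
drive_tool(
  deltas=[
    [[-1,-2,0,0],[-1,-4,0,0],[-2,-6,0,0],[-2,-8,0,0],[-2,-8,0,0]],
  ],
)

```text
t: 4.32
tcp_pos: [0.4421, -0.0134, 0.0966]
tool_rot: [0.661, 0.75, 0.007, 0.009]
force: [19.8, 17.4, -20.5]
finger_gap: 0.122
gripper_force: 39.5
```

```bash
python3 - <<'E'
from h import *
todo([.6048,.0100,.0965],1.706)
E
```

```text
t 4.32 tcp [ 0.4421 -0.0134  0.0966] yaw 1.6967 tilt 1.29 F [ 19.8  17.4 -20.5] gap 10.4 | delta [  2.7 164.3   3.8] turn -0.009
```

Emit:
drive_tool(
  deltas=[
    [[2,8,0,0],[2,8,0,0]],
  ],
)

```text
t: 4.48
tcp_pos: [0.4446, -0.0127, 0.0965]
tool_rot: [0.658, 0.753, 0.002, 0.005]
force: [3.5, -7.0, -8.8]
finger_gap: 0.119
gripper_force: 40.4
```

Emit:
drive_tool(
  deltas=[
    [[0,0,0,0],[0,0,0,0],[0,0,0,0],[0,0,0,0],[0,0,0,0]],
  ],
  jaw=40,
)

```text
t: 4.9
tcp_pos: [0.4392, -0.0107, 0.0957]
tool_rot: [0.659, 0.752, 0.0, 0.0]
force: [-0.1, -0.1, -0.7]
finger_gap: 0.468
gripper_force: 0.0
```

Emit:
drive_tool(
  deltas=[
    [[0,0,-35,0],[0,0,-75,0],[0,0,-115,0],[0,0,-155,0],[0,0,-195,0]],
  ],
)

```text
t: 5.32
tcp_pos: [0.4383, -0.0105, 0.2923]
tool_rot: [0.659, 0.752, -0.0, -0.0]
force: [0.5, -0.2, -0.5]
finger_gap: 0.471
gripper_force: 0.0
```

```bash
python3 - <<'E'
from h import *
todo([.4248,-.3601,.20],0.12)
im=snap("wrist","pics/w2.png")
im=snap("top","pics/top1.png")
E
```

```text
t 5.32 tcp [ 0.4383 -0.0105  0.2923] yaw 1.7017 tilt 0.03 F [ 0.5 -0.2 -0.5] gap 40.2 | delta [-344.9  -59.    92.2] turn 1.582
```

Emit:
drive_tool(
  deltas=[
    [[-38,-6,0,0.12],[-76,-13,0,0.24],[-114,-20,0,0.36],[-152,-26,0,0.48],[-190,-33,0,0.6]],
  ],
  jaw=72,
)

```text
t: 5.83
tcp_pos: [0.4305, -0.2046, 0.2897]
tool_rot: [0.854, 0.521, -0.0, -0.001]
force: [1.3, -0.1, 0.4]
finger_gap: 0.842
gripper_force: 0.0
```

Emit:
drive_tool(
  deltas=[
    [[-29,13,0,0.12],[-58,26,0,0.24],[-87,39,0,0.36],[-116,53,0,0.48],[-143,66,0,0.6]],
  ],
)

```text
t: 6.25
tcp_pos: [0.4248, -0.3622, 0.2893]
tool_rot: [0.97, 0.245, -0.0, -0.001]
force: [0.2, -0.6, 0.2]
finger_gap: 0.841
gripper_force: 0.0
```

Emit:
drive_tool(
  deltas=[
    [[0,0,0,0.12],[0,0,0,0.24],[0,0,0,0.36],[0,0,0,0.382],[0,0,0,0.382]],
  ],
)

```text
t: 6.67
tcp_pos: [0.4252, -0.3604, 0.2895]
tool_rot: [0.998, 0.061, -0.0, -0.001]
force: [-0.3, 0.4, 0.6]
finger_gap: 0.842
gripper_force: 0.0
```

```bash
python3 - <<'E'
from h import *
todo([.4248,-.3601,.20],0.12)
m=vision.camera_model("wrist");im=snap("wrist","pics/w3.png")
print(m['tvec'],m['rvec'])
r=[[0.4746,-.3286,.09],[.4812,-.3787,.09],[.3747,-.3913,.09],[.3689,-.3417,.09]]
print(proj(m,r).round(1))
a=cv2.imread("pics/w3.png");t=cv2.imread("pics/top1.png")
c=np.zeros((600,800,3),np.uint8);c[:384,:512]=a
c[:384,520:800]=cv2.resize(t[150:198,205:240],(280,384),interpolation=cv2.INTER_CUBIC)
w2=cv2.imread("pics/w2.png");c[388:600,:283]=cv2.resize(w2,(283,212))
cv2.imwrite("pics/c2.png",c)
E
```

```text
t 6.67 tcp [ 0.4252 -0.3604  0.2895] yaw 0.1215 tilt 0.1 F [-0.3  0.4  0.6] gap 71.9 | delta [-0.3 -0.2 89.5] turn 0.001
[-0.40892111  0.31481182  0.53637245] [-2.19242523  1.94098077  0.2653586 ]
[[234.1 123.9]
 [277.5 123.5]
 [275.5 210.4]
 [236.  210.2]]
```

View pics/c2.png

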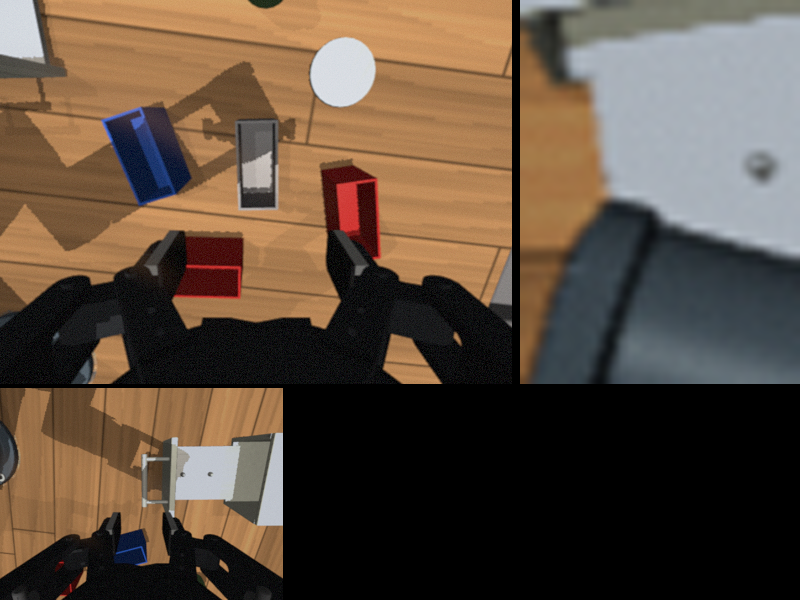

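The wrist view shows the grey bin's rim at (236,120), (278,120), (278,209) and (238,209). The blue bin is at (146,155), one red at (350,208) and the other red at (209,266). The small inset shows the tray out, with two pegs.

```bash
python3 - <<'E'
from h import *
m=vision.camera_model("wrist")
r=np.array([atz(m,p,.09) for p in((236.5,120),(278,120),(278,209),(238,209))])
print(r.round(4),r.mean(0).round(4))
for i in range(4):
    d=r[i]-r[(i+1)%4];print(np.linalg.norm(d).round(4),np.arctan2(d[1],d[0]).round(4))
todo(np.r_[r.mean(0)[:2],.045],0.12)
E
```

```text
[[ 0.4795 -0.3309  0.09  ]
 [ 0.4854 -0.3788  0.09  ]
 [ 0.3771 -0.3944  0.09  ]
 [ 0.3709 -0.3442  0.09  ]] [ 0.4282 -0.3621  0.09  ]
0.0482 1.6931
0.1094 0.1429
0.0506 -1.4483
0.1094 -3.0201
t 6.72 tcp [ 0.4253 -0.3604  0.2897] yaw 0.1224 tilt 0.07 F [0.2 1.3 0. ] gap 72.1 | delta [  2.8   2.2 244.7] turn 0.002
```

Emit:
drive_tool(
  deltas=[
    [[3,2,40,0],[3,2,80,0],[3,2,120,0],[3,2,155,0],[3,2,185,0]],
  ],
)

```text
t: 7.13
tcp_pos: [0.4283, -0.3614, 0.103]
tool_rot: [0.998, 0.061, -0.001, -0.001]
force: [-0.4, -0.1, -0.6]
finger_gap: 0.844
gripper_force: 0.0
```

Emit:
drive_tool(
  deltas=[
    [[0,0,15,0],[0,0,30,0],[0,0,45,0],[0,0,58,0],[0,0,58,0]],
  ],
)

```text
t: 7.55
tcp_pos: [0.4278, -0.3609, 0.0449]
tool_rot: [0.998, 0.061, -0.001, -0.002]
force: [0.0, -0.1, 0.5]
finger_gap: 0.841
gripper_force: 0.0
```

Emit:
drive_tool(
  deltas=[
    [[0,0,0,0],[0,0,0,0],[0,0,0,0],[0,0,0,0],[0,0,0,0]],
  ],
  jaw=0,
  force=40,
)

```text
t: 7.97
tcp_pos: [0.4292, -0.3628, 0.0479]
tool_rot: [0.998, 0.06, 0.0, 0.001]
force: [0.1, 0.9, -0.4]
finger_gap: 0.585
gripper_force: 44.1
```

```bash
python3 - <<'E'
from h import *
todo([.4248,-.3601,.20],0.12)
E
```

```text
t 7.97 tcp [ 0.4292 -0.3628  0.0479] yaw 0.1201 tilt 0.08 F [ 0.1  0.9 -0.4] gap 49.9 | delta [  -3.9   -3.  -152.1] turn 0.0
```

Emit:
drive_tool(
  deltas=[
    [[0,0,-15,0],[0,0,-45,0],[0,0,-85,0],[0,0,-125,0],[0,0,-165,0]],
  ],
)

```text
t: 8.38
tcp_pos: [0.4283, -0.3619, 0.2139]
tool_rot: [0.998, 0.06, -0.0, -0.0]
force: [0.0, -1.0, -3.2]
finger_gap: 0.584
gripper_force: 44.2
```

Emit:
drive_tool(
  deltas=[
    [[0,0,-25,0],[0,0,-45,0],[0,0,-45,0],[0,0,-45,0]],
  ],
)

```text
t: 8.72
tcp_pos: [0.4289, -0.3626, 0.2581]
tool_rot: [0.998, 0.06, 0.001, 0.001]
force: [0.2, 0.5, -3.2]
finger_gap: 0.58
gripper_force: 44.2
```

```bash
python3 - <<'E'
from h import *
todo([.573,.0124,.25],0.135)
def T(rv,t,rot=False):
    M=np.eye(4);M[:3,:3]=cv2.Rodrigues(np.array(rv,float))[0];M[:3,3]=np.array(t).ravel();return M
s=manip.sense();m=vision.camera_model("wrist")
G=np.eye(4);G[:3,:3]=Rn.from_quat(s['tool_rot']).as_matrix();G[:3,3]=s['tcp_pos']
C=T(m['rvec'],m['tvec'])@G   # tool->cam
G2=np.eye(4);G2[:3,:3]=Rn.from_quat([.659,.752,0,0]).as_matrix();a=1.7017
G2[:3,:3]=[[np.cos(a),np.sin(a),0],[np.sin(a),-np.cos(a),0],[0,0,-1]];G2[:3,3]=[.4383,-.0105,.2923]
M=C@np.linalg.inv(G2)
m2=dict(camera_matrix=m['camera_matrix'],rvec=cv2.Rodrigues(M[:3,:3])[0],tvec=M[:3,3])
np.savez('m2.npz',**m2);np.save('C.npy',C)
snap("wrist","pics/w4.png");snap("top","pics/top2.png")
a=cv2.imread("pics/w4.png");t=cv2.imread("pics/top2.png");w2=cv2.imread("pics/w2.png")
c=np.zeros((600,800,3),np.uint8)
c[:240,:640]=cv2.resize(w2[120:200,300:512],(636,240),interpolation=cv2.INTER_CUBIC)[:, :640] if 0 else cv2.resize(w2[120:180,300:460],(640,240),interpolation=cv2.INTER_CUBIC)
c[245:600,:400]=cv2.resize(t[130:201,190:270],(400,355),interpolation=cv2.INTER_CUBIC)
c[245:545,400:800]=cv2.resize(a,(400,300),interpolation=cv2.INTER_AREA)
cv2.imwrite("pics/c3.png",c)
E
```

```text
t 8.72 tcp [ 0.4289 -0.3626  0.2581] yaw 0.1199 tilt 0.13 F [ 0.2  0.5 -3.2] gap 49.5 | delta [ 187.9 -355.1    7.6] turn -0.015
```

View pics/c3.png

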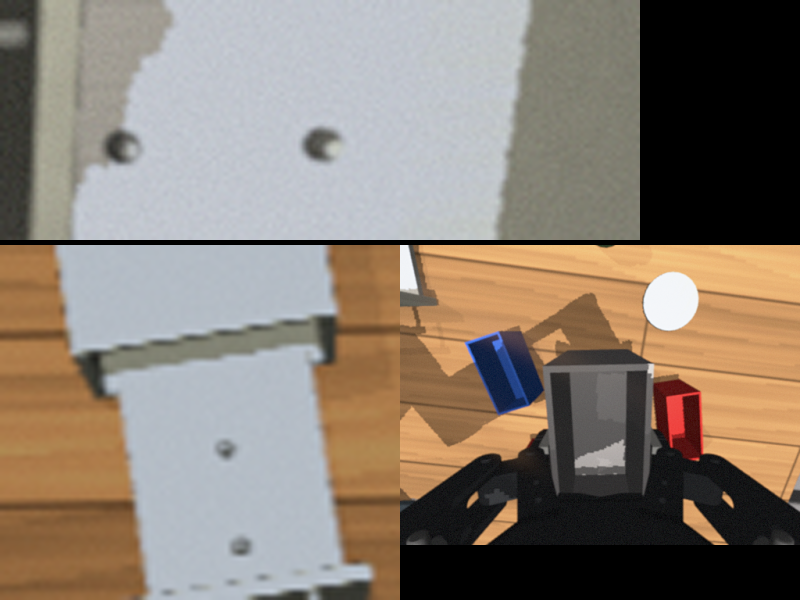

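Pegs show at crop (123,148) and (324,144) in the wrist view, and at (226,449) and (241,546) in the top view. The held bin's far rim edge is at about y=365 in the inset, from x=545 to 652. Next I'll compute the seat and the bin's offset in the grip.

```bash
python3 - <<'E'
from h import *
m2=dict(np.load('m2.npz'));mt=vision.camera_model("top")
W=lambda x,y:(300+(x+.5)/4-.5,120+(y+.5)/4-.5)
Tt=lambda x,y:(190+(x+.5)/5-.5,130+(y-245+.5)/5-.5)
for n,m,a,b in(("w2",m2,W(123,148),W(324,144)),("top",mt,Tt(241,546),Tt(226,449))):
    p,q=atz(m,a,.028),atz(m,b,.028);d=q-p
    print(n,p.round(4),q.round(4),'mid',((p+q)/2).round(4),np.linalg.norm(d).round(4),'yaw',np.arctan2(d[1],d[0]).round(4))
# roof front corners in top2
p,q=[atz(mt,Tt(*x),.14) for x in((72,352),(335,316))];print('roof mid',((p+q)/2).round(4),np.linalg.norm(p-q).round(4),np.arctan2(-(p-q)[0],(p-q)[1]).round(4))
C=np.load('C.npy')
m=vision.camera_model("wrist")
mt2=dict(camera_matrix=m['camera_matrix'],rvec=cv2.Rodrigues(C[:3,:3])[0],tvec=C[:3,3])
im=cv2.cvtColor(cv2.imread('pics/w4.png'),cv2.COLOR_BGR2GRAY)
print('col254',im[130:175,225],im[290:330,250])
f=lambda x,y:((x-400+.5)*1.28-.5,(y-245+.5)*1.28-.5)
for p in((545,365),(652,365),(557,493),(645,493)):print(atz(mt2,f(*p),-.042).round(4))
E
```

```text
w2 [0.5433 0.0079 0.028 ] [0.6142 0.0187 0.028 ] mid [0.5787 0.0133 0.028 ] 0.0716 yaw 0.1507
top [0.5417 0.0069 0.028 ] [0.6123 0.017  0.028 ] mid [0.577 0.012 0.028] 0.0713 yaw 0.142
roof mid [0.6689 0.0258 0.14  ] 0.1776 0.1248
col254 [105 110 112 112  89  59  56  54  56  62  59  62  60  66  63  64  61  62
  61  62  63  61  59  69 104 118 117 117 116 115 117 116 110 105 103 101
 102  98 102 102 102 101  99 102  99] [85 92 88 77 61 50 47 51 51 52 48 47 49 41 53 51 50 48 51 45 47 52 48 48
 51 49 51 46 47 50 46 23 18  8 28  9 21 14 19 21]
[ 0.0534 -0.0247 -0.042 ]
[ 0.0534  0.0236 -0.042 ]
[-0.015  -0.0228 -0.042 ]
[-0.0151  0.0241 -0.042 ]
```

```bash
python3 - <<'E'
from h import *
todo([.5798,.013,.258],0.14)
E
```

```text
t 8.82 tcp [ 0.4279 -0.3614  0.2555] yaw 0.1198 tilt 0.22 F [ 0.3  0.  -2.2] gap 49.6 | delta [ 195.6 -353.5   -1.8] turn -0.02
```

Emit:
drive_tool(
  deltas=[
    [[10,-18,0,0],[26,-47,0,0],[43,-78,0,0],[60,-109,0,0],[77,-140,0,-0.02]],
  ],
)

```text
t: 9.23
tcp_pos: [0.4876, -0.2122, 0.2547]
tool_rot: [0.998, 0.069, -0.002, -0.002]
force: [0.5, -0.4, -3.0]
finger_gap: 0.586
gripper_force: 44.1
```

Emit:
drive_tool(
  deltas=[
    [[17,-31,0,0],[34,-62,0,0],[51,-93,0,0],[68,-124,0,0],[84,-152,0,0]],
  ],
)

```text
t: 9.65
tcp_pos: [0.5495, -0.0496, 0.2546]
tool_rot: [0.998, 0.07, -0.003, -0.001]
force: [1.1, 0.4, -3.6]
finger_gap: 0.58
gripper_force: 44.1
```

Emit:
drive_tool(
  deltas=[
    [[13,-22,0,0],[24,-42,0,0],[31,-54,0,0],[36,-63,0,0],[36,-63,0,0]],
  ],
)

```text
t: 10.07
tcp_pos: [0.5772, 0.0167, 0.2558]
tool_rot: [0.997, 0.071, -0.001, -0.001]
force: [0.1, -0.5, -3.1]
finger_gap: 0.58
gripper_force: 44.2
```

```bash
python3 - <<'E'
from h import *
todo([.5798,.013,.11],0.14)
E
```

```text
t 10.07 tcp [0.5772 0.0167 0.2558] yaw 0.1416 tilt 0.15 F [ 0.1 -0.5 -3.1] gap 49.5 | delta [  2.4   4.2 145.8] turn 0.002
```

Emit:
drive_tool(
  deltas=[
    [[2,3,35,0],[2,3,70,0],[2,3,105,0],[2,3,130,0],[2,3,146,0]],
  ],
)

```text
t: 10.48
tcp_pos: [0.5772, 0.0112, 0.1078]
tool_rot: [0.998, 0.069, -0.003, -0.0]
force: [-0.9, 0.1, -2.3]
finger_gap: 0.583
gripper_force: 44.1
```

Emit:
drive_tool(
  deltas=[
    [[0,0,0,0],[0,0,0,0],[0,0,0,0]],
  ],
)

```text
t: 10.73
tcp_pos: [0.5807, 0.0115, 0.1123]
tool_rot: [0.998, 0.069, 0.001, 0.0]
force: [0.2, 0.3, -2.4]
finger_gap: 0.579
gripper_force: 44.1
```

```bash
python3 - <<'E'
from h import *
todo([.5798,.013,.09],0.14)
E
```

```text
t 10.73 tcp [0.5807 0.0115 0.1123] yaw 0.1389 tilt 0.11 F [ 0.2  0.3 -2.4] gap 49.4 | delta [-0.8 -1.6 22.3] turn -0.001
```

Emit:
drive_tool(
  deltas=[
    [[-0.5,-1,6,0],[-0.5,-1,12,0],[-0.5,-1,18,0],[-0.5,-1,22,0],[-0.5,-1,22,0]],
  ],
)

```text
t: 11.15
tcp_pos: [0.5785, 0.0137, 0.0884]
tool_rot: [0.998, 0.07, -0.001, -0.0]
force: [-0.1, -0.3, -3.0]
finger_gap: 0.583
gripper_force: 44.1
```

Emit:
drive_tool(
  deltas=[
    [[0,0,0,0],[0,0,0,0],[0,0,0,0]],
  ],
)

```text
t: 11.4
tcp_pos: [0.5794, 0.0135, 0.0895]
tool_rot: [0.998, 0.07, 0.0, 0.0]
force: [-0.2, -0.1, -3.0]
finger_gap: 0.583
gripper_force: 44.1
```

```bash
python3 - <<'E'
from h import *
todo([.5798,.013,.0699],0.14)
snap("scene","pics/scene1.png");todo([.5798,.013,.0699],0.14)
m=vision.camera_model("scene");s=cv2.imread("pics/scene1.png")
u=proj(m,[[.578,.0127,.06]])[0];x,y=int(u[0])-50,int(u[1])-38;print(x,y)
ax=np.array([np.cos(.14),np.sin(.14),0]);ay=np.array([-ax[1],ax[0],0]);c0=np.array([.578,.0127,0])
for e in(.036,-.036):
    print('peg',proj(m,[c0+e*ax+[0,0,.022],c0+e*ax+[0,0,.035]]).round(1).tolist())
c=np.array([.5798,.013,0])-.0018*ax;zb=manip.sense()['tcp_pos'][2]-.0479
print('binrim',proj(m,[c+a*.055*ax+b*.025*ay+[0,0,zb+h] for h in(0,.09) for a,b in((1,1),(1,-1),(-1,-1),(-1,1))]).round(1).tolist())
cv2.imwrite("pics/c4.png",cv2.resize(s[y:y+75,x:x+100],(800,600),interpolation=cv2.INTER_CUBIC))
E
```

```text
t 11.4 tcp [0.5794 0.0135 0.0895] yaw 0.1399 tilt 0.03 F [-0.2 -0.1 -3. ] gap 49.8 | delta [ 0.3  0.6 19.6] turn -0.0
t 11.45 tcp [0.5795 0.0135 0.0895] yaw 0.1399 tilt 0.03 F [ 0.1  1.4 -2.8] gap 50.1 | delta [ 0.2  0.6 19.6] turn -0.0
239 159
peg [[298.2, 210.7], [298.4, 208.3]]
peg [[280.4, 199.4], [280.5, 196.9]]
binrim [[308.1, 205.2], [298.7, 215.1], [271.1, 197.4], [280.7, 188.1], [310.6, 187.1], [300.7, 197.2], [271.5, 179.1], [281.6, 169.7]]
```

View pics/c4.png

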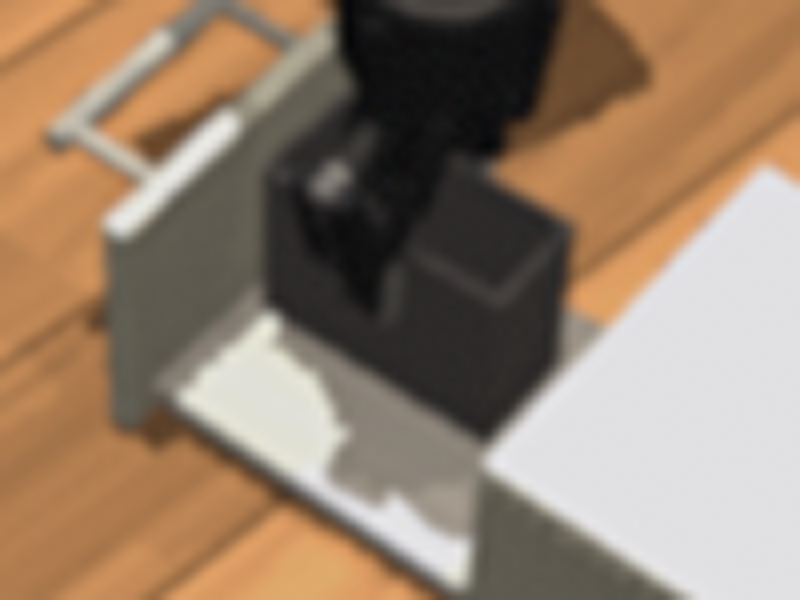

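The scene crop shows the bin level above the tray, with rim corners at (572,228), (500,303) and (265,175). That agrees with the prediction to about 1 px, so I'll lower slowly while watching the force.

Emit:
drive_tool(
  deltas=[
    [[0,0.5,3,0],[0,0.5,5,0],[0,0.5,7,0],[0,0.5,9,0],[0,0.5,11,0]],
  ],
)

```text
t: 11.87
tcp_pos: [0.5792, 0.013, 0.078]
tool_rot: [0.998, 0.07, -0.0, -0.0]
force: [0.3, 0.1, -3.5]
finger_gap: 0.583
gripper_force: 44.1
```

Emit:
drive_tool(
  deltas=[
    [[0,0,0,0],[0,0,0,0]],
  ],
)

```text
t: 12.03
tcp_pos: [0.5792, 0.013, 0.0781]
tool_rot: [0.998, 0.07, -0.0, -0.0]
force: [-0.2, 0.2, -2.9]
finger_gap: 0.585
gripper_force: 44.2
```

Emit:
drive_tool(
  deltas=[
    [[0,0,1.5,0],[0,0,3,0],[0,0,4.5,0],[0,0,6,0],[0,0,6,0]],
  ],
)

```text
t: 12.45
tcp_pos: [0.5801, 0.0127, 0.0723]
tool_rot: [0.998, 0.07, 0.001, 0.0]
force: [1.2, -1.5, -2.3]
finger_gap: 0.585
gripper_force: 44.0
```

Emit:
drive_tool(
  deltas=[
    [[0,0,1,0],[0,0,2,0],[0,0,3,0],[0,0,3,0],[0,0,3,0]],
  ],
)

```text
t: 12.87
tcp_pos: [0.5803, 0.0127, 0.0699]
tool_rot: [0.998, 0.07, 0.001, 0.0]
force: [3.4, -1.5, 3.2]
finger_gap: 0.582
gripper_force: 43.7
```

Emit:
drive_tool(
  deltas=[
    [[0,0,1,0],[0,0,1.5,0],[0,0,1.5,0]],
  ],
)

```text
t: 13.12
tcp_pos: [0.5804, 0.0127, 0.0698]
tool_rot: [0.998, 0.07, 0.001, 0.001]
force: [1.5, -1.3, 9.8]
finger_gap: 0.584
gripper_force: 43.9
```

Emit:
drive_tool(
  deltas=[
    [[0,0,-1,0],[0,0,-1,0],[0,0,-1,0],[0,0,-1,0],[0,0,-1,0]],
  ],
  jaw=72,
)

```text
t: 13.53
tcp_pos: [0.5785, 0.0133, 0.0683]
tool_rot: [0.998, 0.07, -0.001, -0.0]
force: [0.1, -0.2, -0.3]
finger_gap: 0.842
gripper_force: 0.0
```

Emit:
drive_tool(
  deltas=[
    [[0,0,-20,0],[0,0,-50,0],[0,0,-90,0],[0,0,-130,0],[0,0,-170,0]],
  ],
)

```text
t: 13.95
tcp_pos: [0.5784, 0.0133, 0.2398]
tool_rot: [0.998, 0.07, -0.001, -0.0]
force: [1.4, 0.3, -1.1]
finger_gap: 0.843
gripper_force: 0.0
```

Emit:
drive_tool(
  deltas=[
    [[-30,10,-10,0],[-65,30,-10,0],[-100,55,-10,0],[-130,80,-10,0],[-150,100,-10,0]],
  ],
)

```text
t: 14.37
tcp_pos: [0.4414, -0.1073, 0.2486]
tool_rot: [0.998, 0.07, -0.001, -0.0]
force: [0.7, -0.6, -0.7]
finger_gap: 0.842
gripper_force: 0.0
```

```bash
python3 - <<'E'
from h import *
todo([.5798,.013,.0699],0.14)
snap("scene","pics/scene2.png");snap("wrist","pics/w5.png");snap("top","pics/top3.png")
ax=np.array([np.cos(.14),np.sin(.14),0]);ay=np.array([-ax[1],ax[0],0]);c=np.array([.578,.0127,0.022])
m=vision.camera_model("scene");u=proj(m,[c+a*.055*ax+b*.025*ay+[0,0,h] for h in(0,.09) for a,b in((1,1),(1,-1),(-1,-1),(-1,1))])
s=cv2.imread("pics/scene2.png");C=cv2.resize(s[155:230,235:335],(800,600),interpolation=cv2.INTER_CUBIC)
print('pred crop',((u-[235,155])*8).round(0).tolist())
c2=np.zeros((600,800,3),np.uint8);c2[:450,:600]=cv2.resize(C,(600,450),interpolation=cv2.INTER_AREA)
c2[450:600,:200]=cv2.resize(cv2.imread("pics/w5.png"),(200,150));c2[450:600,200:400]=cv2.resize(cv2.imread("pics/top3.png"),(200,150));c2[450:600,400:600]=cv2.resize(s,(200,150))
cv2.imwrite("pics/c5.png",c2)
E
```

```text
t 14.37 tcp [ 0.4414 -0.1073  0.2486] yaw 0.1401 tilt 0.15 F [ 0.7 -0.6 -0.7] gap 71.9 | delta [154.3 -99.6 178.4] turn 0.0
pred crop [[581.0, 432.0], [506.0, 510.0], [288.0, 369.0], [364.0, 295.0], [600.0, 290.0], [522.0, 370.0], [291.0, 226.0], [371.0, 151.0]]
```

View pics/c5.png

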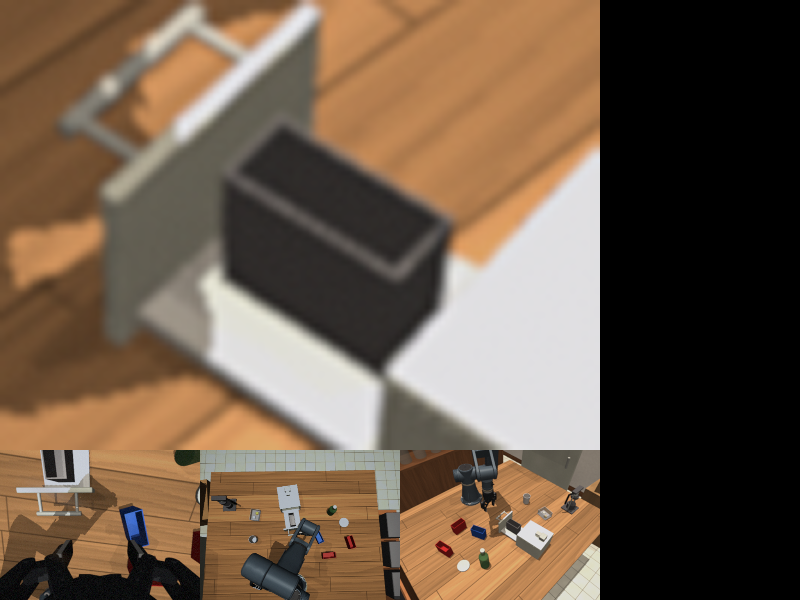

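The bin stands upright on the tray with rim corners at (450,220), (397,280), (225,178) and (283,122). These are within about 1 image pixel of the fully seated prediction. The tray is still out and the bystanders look undisturbed, so I'm handing in.

Emit:
drive_tool(
  deltas=[
    [[0,0,0,0],[0,0,0,0],[0,0,0,0],[0,0,0,0]],
  ],
)

```text
t: 14.85
tcp_pos: [0.4452, -0.106, 0.2486]
tool_rot: [0.997, 0.071, -0.0, -0.0]
force: [-0.9, -0.8, -0.3]
finger_gap: 0.84
gripper_force: 0.0
```

```bash
python3 -c "
from h import *
print(manip.sign_off())"
```

```text
the job is handed in; nothing more can be done
None
```

I pulled the tray out to its stop and left it out, set the grey bin upright over both pegs and released it, and handed the job in at about 15 s; the bystanders look undisturbed in the last pictures, and sign-off gave no verdict.

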